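# Set up the overhang for a board stiffness test

## Robot

A 6-joint arm with a two-finger parallel gripper is mounted at the origin on the work surface. World frame = base frame: x ahead of the robot, y to its left, z up, the work surface at z = 0. Lengths are in m, angles in rad, forces in N, time in s.
With the tool pointing down it reaches from about 0.225 to 0.725 m from the base axis. Payload 3.1 kg.
Tool frame: the origin (TCP) lies between the finger pads; the fingertips stand 25 mm ahead of it and the grasp point (between the pads) lies 6 mm ahead of it; z points along the fingers, y is the line along which they close (so a half turn about z gives the same grasp; the last joint's range is limited). The gripper opens to 85 mm and grips with 20 to 120 N. Pads are 22 mm wide; open, the fingers measure 114 mm over their backs; the gripper's body (76 mm by 85 mm) begins 54 mm behind the grasp point. The pads swing forward as they close: fully open they stand 13 mm farther back than shut.
Start: joints at [-0.128, 0.048, 0.099, 1.622, 0, 1.443], TCP at [0.525, -0, 0.256] pointing down, gripper open.
Joint ranges: [-2.91, 2.91], [-0.99, 1.94], [-1.21, 1.42], [-2.12, 2.29], [-1.49, 1.47], [-3.14, 3.14]. Speed limits (rad/s): [2.79, 2.79, 3.14, 3.14, 3.14, 3.14].

## Interface

Orientations are given as [roll, pitch, yaw] about the fixed x, y, z axes, in that order (R = Rz(yaw) Ry(pitch) Rx(roll)).
In Python, from station import arm gives the robot as it stands.
- The arm moves only by the tool send_rows, never from a script. Its argument "increments" is a list of rows, each a list of 6 numbers: the shift along the tool's x, y, z in mm, then the turn, a rotation vector about the tool's x, y, z in degrees. In form: [[x, y, z, wx, wy, wz], ...]. A call has 1 to 5 rows; each row shifts and turns the commanded pose from where the row before left it, along the tool's axes as they then stand; what a row does not reach is not made up. A row lasts 1/12 s, in which the tool goes at most 41.7 mm and 7.16 degrees, less where a joint would pass 70% of its speed; a pose out of reach is approached as far as the arm can. A call is refused whole if a number of a shift passes 41.7 or a number of a turn 7.16, either way. A call with a gripper value outside its range is refused whole. "jaw" is the opening, from -1 (shut) to 1 (fully open), set as the call begins (left out, the last holds). The fingers move at their own pace and stop on an object; "squeeze" is the grip in N (left out, the last holds). Time passes only in rows, so rows that do not move let the fingers close. It gives the time, the measured TCP pose, the force, the opening and the grip force at its end, in the units of the state.
- arm.observe(): the state, without advancing time (a new reading comes with each control period).
- arm.snapshot(name): name is "scene" or "side" or "wrist"; returns the picture (480x640x3 uint8, red, green, blue); there is no depth.
- arm.camera_model(name): a dict with "mtx" (3x3 intrinsics, pixels), "R" (3x3) and "t" (3): a world point X has camera coordinates R X + t. Camera axes: x right, y down, z forward; pixel columns grow to the right and rows downward; lengths in m; the calibration is good to about 2 mm. A picture is of the moment at which its call begins: read the wrist's pose just before it. camera_model takes no time and is no camera call; for the wrist camera it gives the pose at the moment of the call.
- arm.finish_job(): hands the job in; it is judged then, once.
The state is a dict: "clock": time; "q": joint angles; "dq": joint speeds; "tau": joint torques, N m; "tool_pos": TCP position; "tcp_rot": TCP orientation; "contact_force": force on the tool from outside, world axes, zero at the start; "ft_torque": the same for the moment, N m; "finger_gap": opening from 0.0 (shut) to 1.0 (fully open); "finger_force": force on a finger pad.
Only numpy, scipy, OpenCV 4.12 (cv2) and the standard library are available. Lean on these libraries where they do the work, as an engineer would, in place of code of your own. Each camera call takes 0.05 s, during which the arm holds its last target. There are 200 camera calls.

## Task

Get the luthier's bending test ready: first turn the orange peak pointer's knob on the blue gauge back to its zero stop, then slide the dark board out along its aluminium rail, without lifting it off or letting it tip, until its outer end lines up with the gauge's red mark. The board is then past its balance point, so finish while still holding its inner part, with the board flat on the rail and lying straight along it. Leave the other things on the bench where they are.

Things in the scene. Friction and masses are not known exactly. Their poses are not given: they have to be found in the camera images.
- rail: Fixed aluminium rail on a plywood foot. Origin on the bench under the middle of its outer end; +x = outward along the rail, z up. Runs from x = -220 mm to 0, 34 mm wide, flat top 70 mm above the bench; foot 90 mm wide, 14 mm high, x = -210 to -10 mm. Nothing supports the board beyond x = 0.
- board_center (a point): Centre (half-way up) of the loose dark board, 360 x 50 x 18 mm, 0.15 to 0.31 kg, lying lengthwise on the rail and overhanging it 8 mm each side. x axis = along the board to its outer end, z up. At first it balances on the rail, its inner end free. It can be gripped across its 50 mm width.
- board_end (a point): Middle of the top edge of the board's outer (pale) end: 180 mm along the board's x from board_center, 9 mm above it. At first 40 to 100 mm beyond the rail's end; at the mark 200 to 260 mm, when the board's centre of mass is 20 to 80 mm past the rail's end and it tips unless held (a few N near the inner end).
- mark (a point): On the fixed red blade that stands beside the board's path, 2 mm below its top edge, which is 90 mm above the bench; blade 3 mm thick along the rail, 18 mm wide, its near edge 20 mm from the board's side. x axis = outward, parallel to the rail's x. The board's end is at the mark when board_end is at 0 along this x.
- gauge: Fixed blue gauge box, 110 x 110 x 40 mm, beside the board's path, carrying the knob on top and the red blade. Origin under its middle, x axis = outward. A steel feeler arm (8 mm wide, top 33 mm above the bench) runs from it below the board's path, in line with the mark.
- pointer_grip (a point): On the vertical axis of the black knob on the gauge, 62 mm above the bench. Knob: a bar grip 40 mm long, 14 mm thick, from 50 to 74 mm above the bench, over a disc 40 mm across; grip the bar across its 14 mm. x axis = along the bar towards the orange pointer, y = across the bar, z up.
- peak_pointer (a joint): Angle of the peak pointer and its knob, rad: 0 = zero stop (pointer along the rail's outward direction, by the small steel pin), growing clockwise seen from above, so turn it counter-clockwise to zero. Friction 0.03 N m; stays where left; solid stop at 0. Starts at 0.5 to 1.4.
- glue_bottle: White glue bottle with yellow cap, 60 mm across, 160 mm tall; a bystander, to be left alone; origin at the middle of its underside.
- sanding_block: Cork sanding block 90 x 45 x 34 mm; a bystander, to be left alone; origin at the middle of its underside.
- neck_block: Pale wooden neck block 80 x 60 x 64 mm; a bystander, to be left alone; origin at the middle of its underside.
- wax_tin: Brass-coloured tin, 70 mm across, 45 mm high; a bystander, to be left alone; origin at the middle of its underside.
- mug: Blue mug, 80 mm across, 90 mm high; a bystander, to be left alone; origin at the middle of its underside.
- screwdriver: Screwdriver lying on the bench; a bystander, to be left alone; origin at the middle of its underside.
- spool_clamp: Wooden spool clamp, 50 mm across, 100 mm high; a bystander, to be left alone; origin at the middle of its underside.
Not all that is in view belongs to the job. What is shaped like the rail but purple is not meant.

How it is judged:
By the outcome, as a careful person would: the job done as asked, in the order asked, and still so for the second after the job is handed in, while the arm keeps its last pose, push and grip.
It also fails if it takes over 45 s, if anything falls off the work surface, if the arm or the gripper's body presses on something with over 40 N, if the wrist force passes 120 N, or if a joint passes its speed limit or range.

## Working session

There is one attempt and no reset: what is moved stays moved. The work goes in short steps, Python scripts to look and compute and a tool call to move; the robot and the scene stay as the last step left them, time stands still between calls to the robot, and variables do not carry over. Pictures are saved under pics/ and viewed, at most 11 in all, crops included, and the job is handed in when it is done.

Besides the shell and the picture viewer there is one more tool, called after "Emit:" as a command line: name --pt "numbers of a row" for each row, then --argument value for the rest. send_rows: Moves the arm, as the interface text tells. Its arguments: {"type":"object","properties":{"increments":{"type":"array"},"jaw":{"type":"number"},"squeeze":{"type":"number"}},"required":["increments"]}

```bash
mkdir -p pics; ls
python3 - <<'E'
from station import arm
import cv2,numpy as np
for n in ["scene","side"]:
    im=arm.snapshot(n); cv2.imwrite(f"pics/{n}0.png",im[:,:,::-1])
    m=arm.camera_model(n); np.savez(f"{n}.npz",**m); R=np.array(m["R"]);t=np.array(m["t"]);print(n,-R.T@t,R[2],np.array(m["mtx"])[0,0])
s=arm.observe();print(s)
E
```

```text
pics
scene [ 1.0179451  -0.56247137  0.88694189] [-0.48893659  0.51278364 -0.70568686] 464.6789836141949
side [0.28910224 1.0334515  0.70497885] [ 0.13786034 -0.84400543 -0.51831396] 486.8069008338089
{'clock': 0.1, 'q': array([-1.27767614e-01,  4.86767368e-02,  9.77513968e-02,  1.62199355e+00,
        1.28788687e-05,  1.44301607e+00]), 'dq': array([ 4.54779134e-04, -1.13746120e-04,  5.07539733e-03,  3.33050590e-05,
       -9.19540011e-04,  1.06900682e-04]), 'tau': array([ 2.71639910e-03, -3.39851224e+01,  3.20935750e+01,  1.58655003e-02,
       -1.84533587e-04,  2.52461535e-05]), 'tool_pos': array([5.24504114e-01, 7.18672714e-05, 2.55232566e-01]), 'tcp_rot': array([-3.13948903e+00, -2.83258097e-04,  1.57080866e+00]), 'contact_force': array([-0.30588894, -0.25315245,  0.10866276]), 'ft_torque': array([ 0.01715039, -0.04124014,  0.06139023]), 'finger_force': 0.0, 'finger_gap': 1.0007807961644597}
```

View pics/scene0.png

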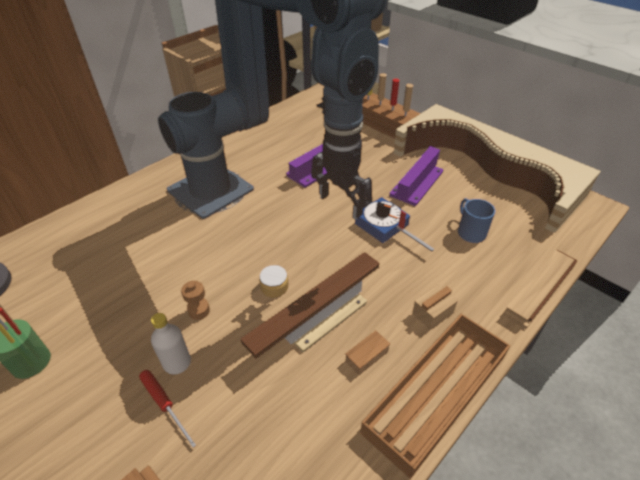

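View pics/side0.png

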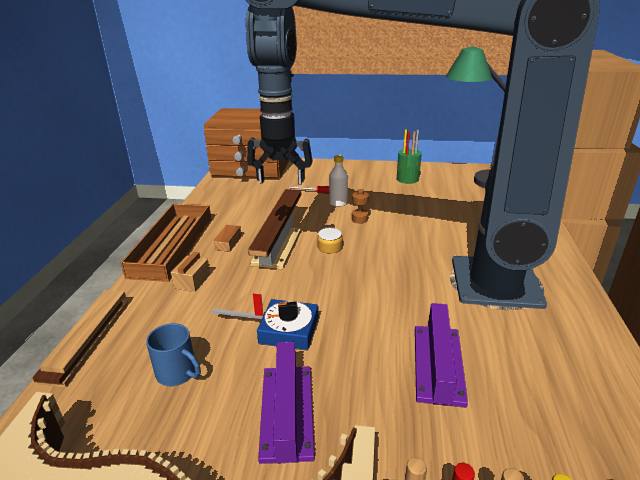

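In the scene picture the dark board runs from about (250,345) to its outer end at (370,262). The gauge is at (383,218) and its red blade at (403,215). In the side picture the board runs (290,195) to (262,248), the knob is at (288,311) and the blade at (258,303).

Possible mix-ups:
- **Rail:** the real rail is the aluminium one under the board, scene (330,312). The purple lookalikes are at (310,160) and (415,178), so I rule them out.
- **Board:** the dark board is at (315,305). The other wooden strips are the tray at (440,390), the plank at (545,290) and the block at (435,303).
- **Knob:** the black bar on the blue gauge is at (383,210). The mug at (476,220) is also blue.

```bash
cat > h.py <<'E'
import numpy as np, cv2
def cam(n):
    m=np.load(f"{n}.npz"); return m["mtx"],m["R"],m["t"]
def ray(n,uv,c=None):
    K,R,t=c or cam(n); d=R.T@np.linalg.inv(K)@np.array([uv[0],uv[1],1.]); return -R.T@t,d/np.linalg.norm(d)
def onz(n,uv,z,c=None):
    o,d=ray(n,uv,c); return o+d*(z-o[2])/d[2]
def tri(a,b):
    A=np.zeros((3,3));B=np.zeros(3)
    for o,d in (a,b):
        P=np.eye(3)-np.outer(d,d);A+=P;B+=P@o
    return np.linalg.solve(A,B)
def proj(n,X,c=None):
    K,R,t=c or cam(n); p=K@(R@np.array(X)+t); return p[:2]/p[2]
E
python3 - <<'E'
from h import *
a=cv2.imread("pics/scene0.png");b=cv2.imread("pics/side0.png")
c1=cv2.resize(a[190:260,345:445],None,fx=4,fy=4,interpolation=cv2.INTER_CUBIC)
c2=cv2.resize(b[285:355,225:325],None,fx=4,fy=4,interpolation=cv2.INTER_CUBIC)
c3=cv2.resize(a[250:360,235:390],None,fx=2.58,fy=2.58,interpolation=cv2.INTER_CUBIC)
c4=cv2.resize(b[180:280,225:325],None,fx=2.8,fy=2.8,interpolation=cv2.INTER_CUBIC)
o=np.zeros((570,800,3),np.uint8);o[:280,:400]=c1;o[:280,400:]=c2;o[284:284+c3.shape[0],:c3.shape[1]][:286]=c3[:286];o[284:564,420:700]=c4
cv2.imwrite("pics/crop1.png",o)
for n,im in(("scene",a),("side",b)):
    h=cv2.cvtColor(im,cv2.COLOR_BGR2HSV).astype(int)
    red=((h[...,0]<6)|(h[...,0]>174))&(h[...,1]>180)&(h[...,2]>90)
    x0,y0,x1,y1=(385,195,420,240) if n=="scene" else (245,285,275,325)
    ys,xs=np.where(red[y0:y1,x0:x1]); print(n,"red",xs.min()+x0,xs.max()+x0,ys.min()+y0,ys.max()+y0,xs.mean()+x0,ys.mean()+y0)
# rough
for z,uv in ((.088,(381,261)),(.088,(250,345)),(.062,(384,209))): print(onz("scene",uv,z))
print(onz("side",(288,308),.062),onz("side",(262,248),.088),onz("side",(296,192),.088))
E
```

```text
Traceback (most recent call last):
ValueError: zero-size array to reduction operation minimum which has no identity
```

View pics/crop1.png

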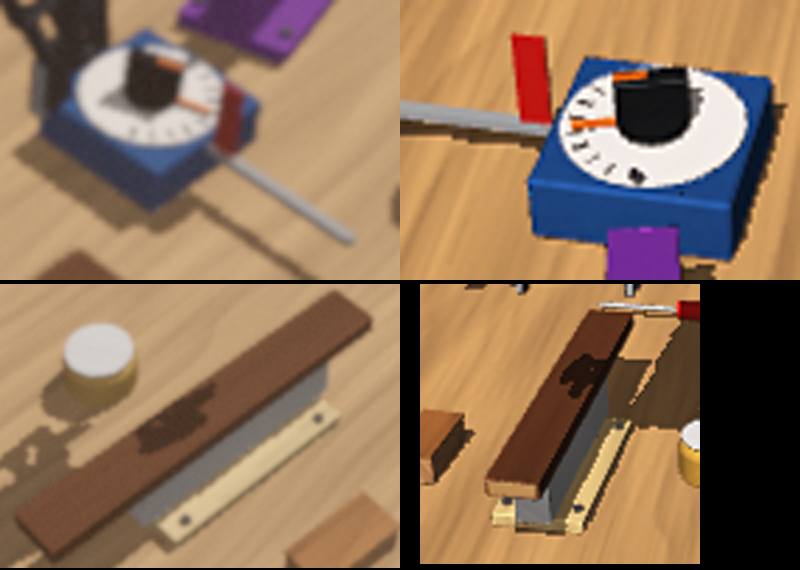

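The crop confirms the choices. The gauge's white dial carries the black knob with an orange pointer, which points roughly towards the red blade (+x). The steel pin is at crop (638,175). The board, with its pale end at crop (515,490), lies on the grey aluminium rail on its plywood foot.

Run:
```python
from h import *
from station import arm
for z,uv in ((.088,(379,263)),(.088,(250,345)),(.062,(384,209))): print(onz("scene",uv,z).round(4))
s=lambda x,y:(225+(x-400)/4,285+y/4); b=lambda x,y:(225+(x-420)/2.8,180+(y-284)/2.8)
for nm,uv,z in (("knobtop",s(650,85),.074),("ptr tip",s(575,124),.05),("pin",s(637,175),.045),("blade tl",s(512,35),.09),("blade tr",s(546,37),.09),("gauge corners",s(585,57),.04),("",s(772,76),.04),("",s(530,180),.04),("",s(733,208),.04),("bd outer",b(486,486),.088),("bd outer",b(540,490),.088),("bd in",b(590,311),.088),("",b(633,316),.088)): print(nm,np.round(uv,1),onz("side",uv,z).round(4))
im=arm.snapshot("wrist");cv2.imwrite("pics/wrist0.png",im[:,:,::-1])
m=arm.camera_model("wrist");R=np.array(m["R"]);t=np.array(m["t"]);print("wrist",-R.T@t,R,m["mtx"])
```

```text
[0.605  0.0526 0.088 ]
[ 0.5577 -0.2968  0.088 ]
[0.477  0.2362 0.062 ]
knobtop [287.5 306.2] [0.4698 0.2458 0.074 ]
ptr tip [268.8 316. ] [0.51  0.253 0.05 ]
pin [284.2 328.8] [0.471  0.2835 0.045 ]
blade tl [253.  293.8] [0.5459 0.2322 0.09  ]
blade tr [261.5 294.2] [0.5275 0.2319 0.09  ]
gauge corners [271.2 299.2] [0.5207 0.1826 0.04  ]
 [318. 304.] [0.4139 0.1877 0.04  ]
 [257.5 330. ] [0.5267 0.2881 0.04  ]
 [308.2 337. ] [0.4192 0.2969 0.04  ]
bd outer [248.6 252.1] [0.5989 0.0666 0.088 ]
bd outer [267.9 253.6] [0.5508 0.0681 0.088 ]
bd in [285.7 189.6] [ 0.5776 -0.299   0.088 ]
 [301.1 191.4] [ 0.5287 -0.2905  0.088 ]
wrist [0.52551546 0.06768462 0.37182321] [[ 9.99996089e-01 -5.87578612e-04 -2.73419775e-03]
 [ 1.68554165e-04 -9.63238882e-01  2.68646286e-01]
 [-2.79153640e-03 -2.68645696e-01 -9.63235017e-01]] [[360.01256186   0.         320.4561873 ]
 [  0.         360.01256186 239.35842607]
 [  0.           0.           1.        ]]
```

View pics/wrist0.png

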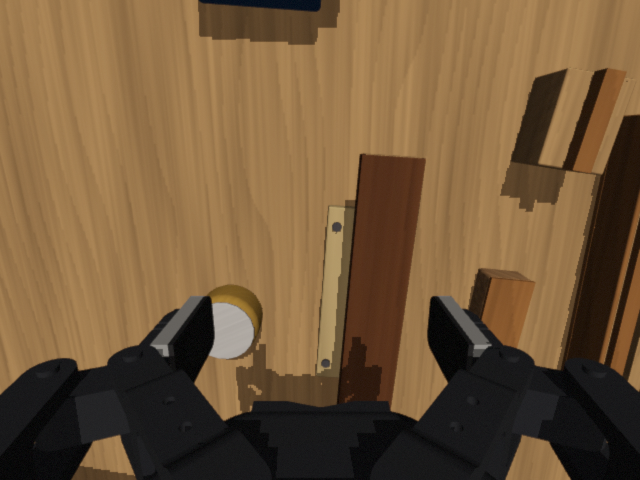

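The wrist view shows the board's outer end corners at (360,155) and (424,160), and the gauge is just out of view at the top (260,5). I'll move over the gauge for a precise look.

Emit:
send_rows --pt "37.5 -12.5 0 0 0 0" --pt "37.5 -12.5 0 0 0 0" --pt "37.5 -12.5 0 0 0 0" --pt "37.5 -12.5 0 0 0 0" --pt "0 0 0 0 0 0"

```text
clock: 0.57
tool_pos: [0.4723, 0.1556, 0.2562]
tcp_rot: [-3.14, -0.004, 1.578]
contact_force: [-0.7, -0.4, 0.0]
finger_gap: 1.003
finger_force: 0.0
```

Run:
```python
from h import *
from station import arm
s=arm.observe();print(s["tool_pos"],s["dq"].round(3))
m=arm.camera_model("wrist");im=arm.snapshot("wrist")
np.savez("w1.npz",**m);cv2.imwrite("pics/wrist1.png",im[:,:,::-1])
```

```text
[0.47229723 0.15560982 0.25621926] [-0.084  0.012  0.01  -0.019 -0.096 -0.086]
```

View pics/wrist1.png

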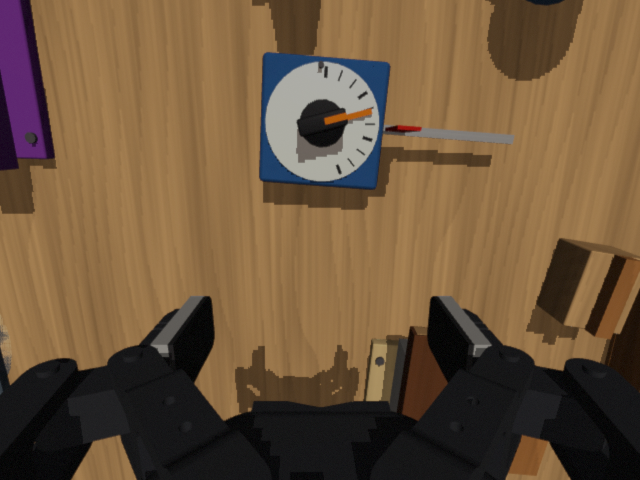

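The gauge box corners are at (263,53), (390,63), (377,188) and (260,180). The knob is at about (322,123) with the orange pointer towards (372,112), the pin at (321,65) and the blade at (403,128).

Run:
```python
from h import *
c=cam("w1"); im=cv2.imread("pics/wrist1.png"); h=cv2.cvtColor(im,cv2.COLOR_BGR2HSV).astype(int)
def P(uv,z): return onz("w1",uv,z,c)
# gauge via blue
bl=(h[...,0]>100)&(h[...,0]<125)&(h[...,1]>150)&(h[...,2]>60); bl[:40]=0;bl[200:]=0;bl[:,:230]=0;bl[:,410:]=0
r=cv2.minAreaRect(np.argwhere(bl)[:,::-1].astype(np.float32)); print("gauge",r)
print("gauge c z.04",P(r[0],.04).round(4)); q=cv2.boxPoints(r); Q=np.array([P(u,.04)[:2] for u in q]); print(Q.round(4))
for i in range(4):
    d=Q[(i+1)%4]-Q[i]; print(np.linalg.norm(d).round(4),np.degrees(np.arctan2(d[1],d[0])).round(2))
# orange
og=(h[...,0]>7)&(h[...,0]<18)&(h[...,1]>200)&(h[...,2]>150); og[:95]=0;og[130:]=0;og[:,:310]=0;og[:,380:]=0
p=np.argwhere(og)[:,::-1]; print("orange n",len(p))
W=np.array([P(u,.074)[:2] for u in p]); vx,vy,x0,y0=cv2.fitLine(W.astype(np.float32),cv2.DIST_L2,0,.01,.01).ravel(); print("orange yaw",np.degrees(np.arctan2(vy,vx)),x0,y0)
# dark
dk=(im.max(2)<60); dk[:95]=0;dk[150:]=0;dk[:,:290]=0;dk[:,350:]=0
p=np.argwhere(dk)[:,::-1].astype(np.float32); (cx,cy),rad=cv2.minEnclosingCircle(p); print("dark",len(p),cx,cy,rad,P((cx,cy),.074).round(4),P((cx,cy),.05).round(4))
# white dial
wh=(h[...,1]<40)&(h[...,2]>170); wh[:50]=0;wh[190:]=0;wh[:,:255]=0;wh[:,:].T[385:]=0
p=np.argwhere(wh)[:,::-1]; hull=cv2.convexHull(p.astype(np.int32)); e=cv2.fitEllipse(hull); print("dial",e,P(e[0],.04).round(4))
# blade
rd=((h[...,0]<6)|(h[...,0]>174))&(h[...,1]>180)&(h[...,2]>90); rd[:110]=0;rd[145:]=0;rd[:,:380]=0;rd[:,425:]=0
p=np.argwhere(rd)[:,::-1]; print("red",p.min(0),p.max(0)); print([P((u,v),.09).round(4).tolist() for u,v in (p.min(0),p.max(0))])
for u in range(p[:,0].min(),p[:,0].max()+1,5): v=p[p[:,0]==u,1]; print(u,v.min(),v.max(), P((u,v.min()),.09).round(4),P((u,v.max()),.09).round(4))
print("pin",P((321,65),.05).round(4))
# steel arm
st=(h[...,1]<60)&(h[...,2]>90)&(h[...,2]<215);st[:118]=0;st[148:]=0;st[:,:425]=0;st[:,515:]=0
p=np.argwhere(st)[:,::-1];W=np.array([P(u,.033)[:2] for u in p]);vx,vy,x0,y0=cv2.fitLine(W.astype(np.float32),cv2.DIST_HUBER,0,.01,.01).ravel();print("arm yaw",len(p),np.degrees(np.arctan2(vy,vx)),x0,y0)
# board edges in wrist0: camera model = w0
import h as H
K=c[0];R=np.array([[9.99996089e-01,-5.87578612e-04,-2.73419775e-03],[1.68554165e-04,-9.63238882e-01,2.68646286e-01],[-2.79153640e-03,-2.68645696e-01,-9.63235017e-01]])
t=-R@np.array([0.52551546,0.06768462,0.37182321]); c0=(K,R,t); np.savez("w0.npz",mtx=K,R=R,t=t)
im=cv2.imread("pics/wrist0.png");h=cv2.cvtColor(im,cv2.COLOR_BGR2HSV).astype(int)
bd=(h[...,2]<130)&(h[...,2]>40)&(h[...,1]>120)
L=[];Rr=[]
for v in range(170,340,5):
    u=np.where(bd[v,340:430])[0]+340; L.append((u.min(),v));Rr.append((u.max()+1,v))
print(L[::6],Rr[::6])
for e in (L,Rr):
    W=np.array([onz("",u,.088,c0)[:2] for u in e]);vx,vy,x0,y0=cv2.fitLine(W.astype(np.float32),cv2.DIST_HUBER,0,.01,.01).ravel();vx,vy=np.sign(vy)*np.array([vx,vy]);print("edge yaw",np.degrees(np.arctan2(vy,vx)),x0,y0)
for u in range(364,424,8):
    v=np.where(bd[140:200,u])[0].min()+140; print("end",u,v,onz("",(u,v),.088,c0).round(4))
```

```text
gauge ((321.6588134765625, 120.43529510498047), (125.32209014892578, 127.31620025634766), 4.398705005645752)
gauge c z.04 [0.4727 0.2397 0.04  ]
[[0.4113 0.1881]
 [0.4239 0.2939]
 [0.5292 0.2872]
 [0.5263 0.1802]]
0.1065 83.2
0.1055 -3.64
0.107 -91.53
0.1153 176.04
orange n 245
orange yaw 11.400432 0.49200532 0.2412345
dark 1554 322.0 122.0 25.553964614868164 [0.473  0.2368 0.074 ] [0.473  0.2379 0.05  ]
dial ((321.7265319824219, 121.04380798339844), (110.9857406616211, 116.70208740234375), 0.394173264503479) [0.4728 0.2392 0.04  ]
red [398 125] [420 130]
[[0.5299, 0.2343, 0.09], [0.5467, 0.2308, 0.09]]
398 125 129 [0.5299 0.2343 0.09  ] [0.5301 0.2315 0.09  ]
403 126 129 [0.5337 0.2336 0.09  ] [0.5339 0.2315 0.09  ]
408 126 129 [0.5375 0.2337 0.09  ] [0.5376 0.2315 0.09  ]
413 127 130 [0.5413 0.233  0.09  ] [0.5414 0.2308 0.09  ]
418 127 130 [0.545 0.233 0.09 ] [0.5452 0.2308 0.09  ]
pin [0.4718 0.2825 0.05  ]
arm yaw 798 -3.9756165 0.60612106 0.22784136
[(np.int64(358), 170), (np.int64(345), 200), (np.int64(343), 230), (np.int64(342), 260), (np.int64(347), 290), (np.int64(343), 320)] [(np.int64(425), 170), (np.int64(421), 200), (np.int64(416), 230), (np.int64(412), 260), (np.int64(408), 290), (np.int64(429), 320)]
edge yaw 85.91832 0.5491997 -0.0072465446
edge yaw 86.04135 0.60173917 -0.016300637
end 364 153 [0.5581 0.0573 0.088 ]
end 372 155 [0.5643 0.0558 0.088 ]
end 380 155 [0.5705 0.0558 0.088 ]
end 388 156 [0.5766 0.055  0.088 ]
end 396 157 [0.5828 0.0543 0.088 ]
end 404 157 [0.589  0.0543 0.088 ]
end 412 157 [0.5951 0.0543 0.088 ]
end 420 158 [0.6013 0.0535 0.088 ]
```

The rail's yaw is about 86°, the knob axis about (0.473, 0.239) and the pointer's yaw about 11.5°. I'll rotate the tool to the bar at this height.

Emit:
send_rows --pt "0 0 0 0 0 7.1" --pt "0 0 0 0 0 7.1" --pt "0 0 0 0 0 7.1" --pt "0 0 0 0 0 7.1" --pt "0 0 0 0 0 7.1" --jaw 0.1

```text
clock: 1.03
tool_pos: [0.4753, 0.1488, 0.2559]
tcp_rot: [3.142, 0.001, 0.944]
contact_force: [0.1, -0.3, -0.2]
finger_gap: 0.548
finger_force: 0.0
```

Emit:
send_rows --pt "0 0 0 0 0 7.1" --pt "0 0 0 0 0 7.1" --pt "0 0 0 0 0 7.1" --pt "0 0 0 0 0 7.1" --pt "0 0 0 0 0 7.1"

```text
clock: 1.45
tool_pos: [0.4754, 0.1487, 0.2559]
tcp_rot: [3.141, 0.001, 0.324]
contact_force: [-1.2, -0.3, -0.9]
finger_gap: 0.554
finger_force: 0.0
```

Emit:
send_rows --pt "0 0 0 0 0 7.1" --pt "0 0 0 0 0 0.4" --pt "0 0 0 0 0 0" --pt "0 0 0 0 0 0"

```text
clock: 1.78
tool_pos: [0.4752, 0.1493, 0.2561]
tcp_rot: [3.141, 0.0, 0.202]
contact_force: [-0.4, -1.3, 0.3]
finger_gap: 0.548
finger_force: 0.0
```

Emit:
send_rows --pt "4 -22 20 0 0 0" --pt "4 -22 20 0 0 0" --pt "4 -22 20 0 0 0" --pt "4 -22 20 0 0 0" --pt "0 0 10 0 0 0"

```text
clock: 2.2
tool_pos: [0.4792, 0.2039, 0.1642]
tcp_rot: [-3.109, 0.004, 0.258]
contact_force: [-0.7, -0.7, 0.5]
finger_gap: 0.55
finger_force: 0.0
```

Emit:
send_rows --pt "0 0 0 0 0 0" --pt "0 0 0 0 0 0"

```text
clock: 2.37
tool_pos: [0.4799, 0.2026, 0.1668]
tcp_rot: [-3.111, 0.002, 0.255]
contact_force: [0.8, -0.4, -0.1]
finger_gap: 0.55
finger_force: 0.0
```

Run:
```python
from h import *
from station import arm
s=arm.observe();print(s["tool_pos"],s["tcp_rot"],s["contact_force"])
m=arm.camera_model("wrist");im=arm.snapshot("wrist")
np.savez("w2.npz",**m);a=im[:,:,::-1]
m2=np.load("side.npz");sd=arm.snapshot("side")[:,:,::-1]
o=np.hstack([cv2.resize(a,(533,400)),cv2.resize(sd[260:360,225:292],(267,400),interpolation=cv2.INTER_CUBIC)])
cv2.imwrite("pics/wrist2.png",o)
```

```text
[0.47985248 0.20264512 0.16684452] [-3.11093694e+00  1.73654892e-03  2.54787195e-01] [ 0.8326017  -0.40601348 -0.05127666]
```

View pics/wrist2.png

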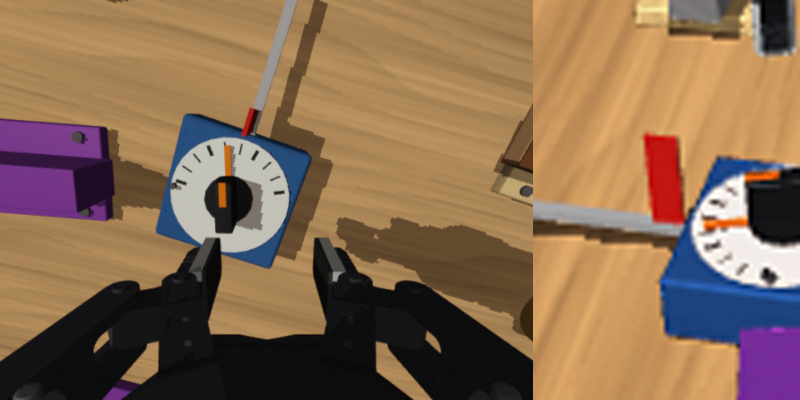

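The knob bar is centred under the camera at about (227,203) in the picture, with its orange strip on the bar's long axis. The tool ended up short and tilted 1.8°, so I'll work out the correction.

```bash
cat >> h.py <<'E'
from scipy.spatial.transform import Rotation as Ro
def delta(s,pos,yaw_deg):
    "tool-frame shift mm and rotvec deg from measured pose to pointing-down pose"
    R0=Ro.from_euler("xyz",s["tcp_rot"]); R1=Ro.from_euler("xyz",[np.pi,0,np.radians(yaw_deg)])
    print("shift mm",(R0.inv().apply(np.array(pos)-s["tool_pos"])*1000).round(1),"turn",np.degrees((R0.inv()*R1).as_rotvec()).round(2), "in final axes",(R1.inv().apply(np.array(pos)-s["tool_pos"])*1000).round(1))
E
python3 - <<'E'
from h import *
from station import arm
c=cam("w2"); im=arm.snapshot("wrist")[:,:,::-1].copy(); cv2.imwrite("pics/w2b.png",im); h=cv2.cvtColor(im,cv2.COLOR_BGR2HSV).astype(int)
P=lambda u,z:onz("",u,z,c)
og=((h[...,0]>7)&(h[...,0]<18)&(h[...,1]>200)&(h[...,2]>150)).astype(np.uint8); og[:160]=0;og[260:]=0;og[:,:240]=0;og[:,310:]=0
n,l,st,ce=cv2.connectedComponentsWithStats(og)
for i in range(1,n):
    if st[i,4]<20: continue
    p=np.argwhere(l==i)[:,::-1]; z=.0745 if ce[i][1]>218 else .05
    W=np.array([P(u,z)[:2] for u in p]);vx,vy,x0,y0=cv2.fitLine(W.astype(np.float32),cv2.DIST_L2,0,.01,.01).ravel(); print(st[i],z,"yaw",np.degrees(np.arctan2(vy,vx)),x0,y0,W.min(0),W.max(0))
dk=(im.max(2)<60); dk[:195]=0;dk[283:]=0;dk[:,:240]=0;dk[:,310:]=0
p=np.argwhere(dk)[:,::-1]; W=np.array([P(u,.05)[:2] for u in p]);print(p.min(0),p.max(0))
wh=(h[...,1]<45)&(h[...,2]>150); wh[:150]=0;wh[310:]=0;wh[:,:190]=0;wh[:,360:]=0
e=cv2.fitEllipse(cv2.convexHull(np.argwhere(wh)[:,::-1].astype(np.int32))); print("dial",e,P(e[0],.0405).round(4))
s=arm.observe(); delta(s,[.473,.239,.12],12)
E
```

```text
[271 177   7  36 212] 0.05 yaw 14.708711 0.5033281 0.2433927 [0.49200433 0.23888165] [0.5144615  0.24767325]
[263 222   9  28 219] 0.0745 yaw 15.102921 0.48294857 0.2391888 [0.47414402 0.23498299] [0.4916018  0.24325309]
[247 213] [303 280]
dial ((275.73553466796875, 235.1821746826172), (134.8907928466797, 142.132568359375), 116.42998504638672) [0.4743 0.237  0.0405]
shift mm [  0.9 -35.5  50.1] turn [-1.78 -0.12  2.56] in final axes [ -0.6 -37.   49. ]
```

Emit:
send_rows --pt "0 0 0 -1.8 0 0" --pt "0.5 -12 0 0 0 -0.3" --pt "0.5 -12 0 0 0 0" --pt "1.5 -11 10 0 0 0" --pt "0 0 15 0 0 0"

```text
clock: 2.93
tool_pos: [0.4806, 0.2194, 0.1442]
tcp_rot: [-3.123, -0.005, 0.292]
contact_force: [0.2, 0.1, -1.0]
finger_gap: 0.548
finger_force: 0.0
```

Emit:
send_rows --pt "0 0 0 0 0 0" --pt "0 0 0 0 0 0"

```text
clock: 3.1
tool_pos: [0.4778, 0.2178, 0.141]
tcp_rot: [-3.124, 0.003, 0.291]
contact_force: [-0.6, 0.1, 0.0]
finger_gap: 0.55
finger_force: 0.0
```

Run:
```python
from h import *
from station import arm
s=arm.observe(); print(s["tool_pos"],s["tcp_rot"],s["q"].round(3));delta(s,[.474,.2372,.078],14.9)
```

```text
[0.47782045 0.21780463 0.14097843] [-3.1240555   0.00334265  0.29063554] [ 0.29   0.056 -0.122  1.396  0.018  3.141]
shift mm [  2.1 -18.6  63.3] turn [-1.    0.21  1.75] in final axes [  1.3 -19.7  63. ]
```

Joint 6 has hit its range limit, so I'll use the half-turn-equivalent grasp and rotate counter-clockwise 178°.

Emit:
send_rows --pt "0 0 0 -1 0.2 0" --pt "0 0 0 0 0 -7.1" --pt "0 0 0 0 0 -7.1" --pt "0 0 0 0 0 -7.1" --pt "0 0 0 0 0 -7.1"

```text
clock: 3.52
tool_pos: [0.4803, 0.2153, 0.1435]
tcp_rot: [3.14, -0.005, 0.796]
contact_force: [0.5, 0.9, 0.4]
finger_gap: 0.548
finger_force: 0.0
```

Emit:
send_rows --pt "0 0 0 0 0 -7.1" --pt "0 0 0 0 0 -7.1" --pt "0 0 0 0 0 -7.1" --pt "0 0 0 0 0 -7.1" --pt "0 0 0 0 0 -7.1"

```text
clock: 3.93
tool_pos: [0.4803, 0.2153, 0.1435]
tcp_rot: [3.137, -0.003, 1.415]
contact_force: [-0.2, -0.9, 0.1]
finger_gap: 0.548
finger_force: 0.0
```

Emit:
send_rows --pt "0 0 0 0 0 -7.1" --pt "0 0 0 0 0 -7.1" --pt "0 0 0 0 0 -7.1" --pt "0 0 0 0 0 -7.1" --pt "0 0 0 0 0 -7.1"

```text
clock: 4.35
tool_pos: [0.4803, 0.2153, 0.1435]
tcp_rot: [3.136, -0.0, 2.035]
contact_force: [0.2, -1.0, 0.4]
finger_gap: 0.55
finger_force: 0.0
```

Emit:
send_rows --pt "0 0 0 0 0 -7.1" --pt "0 0 0 0 0 -7.1" --pt "0 0 0 0 0 -7.1" --pt "0 0 0 0 0 -7.1" --pt "0 0 0 0 0 -7.1"

```text
clock: 4.77
tool_pos: [0.4803, 0.2153, 0.1435]
tcp_rot: [3.137, 0.003, 2.654]
contact_force: [0.6, 0.3, -0.7]
finger_gap: 0.552
finger_force: 0.0
```

Emit:
send_rows --pt "0 0 0 0 0 -7.1" --pt "0 0 0 0 0 -7.1" --pt "0 0 0 0 0 -7.1" --pt "0 0 0 0 0 -7.1" --pt "0 0 0 0 0 -7.1"

```text
clock: 5.18
tool_pos: [0.4803, 0.2153, 0.1435]
tcp_rot: [3.139, 0.005, -3.009]
contact_force: [-0.8, 0.5, -0.2]
finger_gap: 0.553
finger_force: 0.0
```

Emit:
send_rows --pt "0 0 0 0 0 -7.1" --pt "0 0 0 0 0 0" --pt "0 0 0 0 0 0"

```text
clock: 5.43
tool_pos: [0.4802, 0.2154, 0.1433]
tcp_rot: [3.14, 0.005, -2.895]
contact_force: [0.0, -0.1, 0.8]
finger_gap: 0.547
finger_force: 0.0
```

Run:
```python
from h import *
from station import arm
s=arm.observe(); print(s["tool_pos"],s["tcp_rot"],s["q"].round(3));delta(s,[.474,.2372,.078],194.9)
```

```text
[0.48016923 0.21535894 0.14325945] [ 3.13985666  0.0047096  -2.89469299] [ 0.293  0.051 -0.122  1.393  0.002  0.046]
shift mm [ 1.  22.6 65.3] turn [ 0.1   0.27 -0.75] in final axes [ 0.3 22.7 65.3]
```

Emit:
send_rows --pt "0.3 11.4 0 0 0.3 -0.8" --pt "0 11.3 0 0 0 0" --pt "0 0 15 0 0 0" --pt "0 0 15 0 0 0" --pt "0 0 0 0 0 0"

```text
clock: 5.85
tool_pos: [0.4712, 0.2378, 0.1094]
tcp_rot: [3.14, -0.008, -2.877]
contact_force: [0.3, -0.0, -1.0]
finger_gap: 0.55
finger_force: 0.0
```

Run:
```python
from h import *
from station import arm
s=arm.observe(); print(s["tool_pos"],s["tcp_rot"],s["q"].round(3));delta(s,[.474,.2372,.078],194.9)
a=arm.snapshot("side")[:,:,::-1];b=arm.snapshot("scene")[:,:,::-1]
o=np.hstack([cv2.resize(a[250:350,235:335],(400,400),interpolation=cv2.INTER_CUBIC),cv2.resize(b[150:250,335:435],(400,400),interpolation=cv2.INTER_CUBIC)]);cv2.imwrite("pics/desc.png",o)
```

```text
[0.47116194 0.23780368 0.10939222] [ 3.13967498 -0.00762061 -2.87726164] [ 0.339  0.081 -0.158  1.338  0.002  0.075]
shift mm [-2.8 -1.4 31.4] turn [ 0.11 -0.44  0.24] in final axes [-2.6 -1.3 31.4]
```

View pics/desc.png

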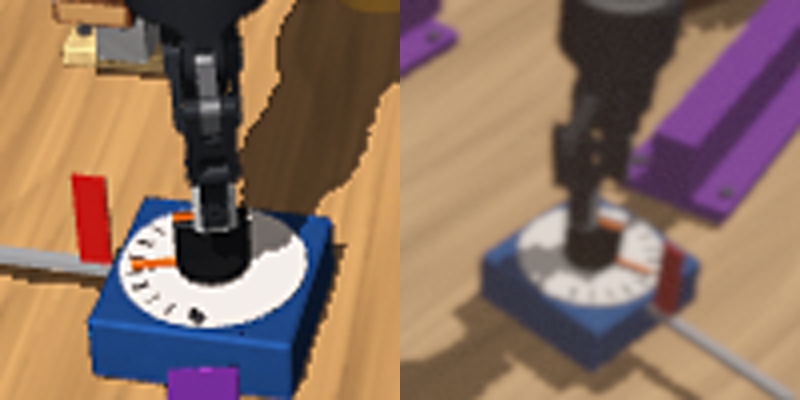

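The fingers straddle the knob: it's at (212,240) in the left half, with the near finger at (212,200). Next I descend and close.

Emit:
send_rows --pt "-1.5 -0.7 11 0 -0.4 0.2" --pt "-1 -0.6 11 0 0 0" --pt "0 0 9 0 0 0" --pt "0 0 0 0 0 0"

```text
clock: 6.28
tool_pos: [0.4749, 0.2362, 0.0793]
tcp_rot: [3.14, 0.001, -2.881]
contact_force: [-0.8, -0.5, -0.6]
finger_gap: 0.555
finger_force: 0.0
```

Emit:
send_rows --pt "0 0 0 0 0 0" --pt "0 0 0 0 0 0" --pt "0 0 0 0 0 0" --pt "0 0 0 0 0 0" --pt "0 0 0 0 0 0" --jaw -1 --squeeze 20

```text
clock: 6.7
tool_pos: [0.4763, 0.2382, 0.0822]
tcp_rot: [3.136, 0.006, -2.88]
contact_force: [-1.9, 4.5, 0.8]
finger_gap: 0.159
finger_force: 26.5
```

Run:
```python
from h import *
from station import arm
s=arm.observe(); print(s["tool_pos"],s["tcp_rot"],s["q"].round(3),s["ft_torque"]);delta(s,[.474,.2372,.078],194.9)
```

```text
[0.47631503 0.23820655 0.08222307] [ 3.13616758  0.00598297 -2.88032896] [ 0.335  0.095 -0.199  1.27   0.005  0.074] [ 0.93566351  0.35738167 -0.04279989]
shift mm [ 2.5 -0.4  4.2] turn [0.31 0.34 0.07] in final axes [ 2.5 -0.4  4.2]
```

The bar is held at a 13.5 mm gap. Now I turn it counter-clockwise towards zero, about 71°.

Emit:
send_rows --pt "0 0 0 0 0 -6" --pt "0 0 0 0 0 -6" --pt "0 0 0 0 0 -6" --pt "0 0 0 0 0 -6" --pt "0 0 0 0 0 -6"

```text
clock: 7.12
tool_pos: [0.4754, 0.2399, 0.0823]
tcp_rot: [3.136, 0.009, -2.351]
contact_force: [-4.5, 9.3, 2.0]
finger_gap: 0.155
finger_force: 26.6
```

Emit:
send_rows --pt "0 0 0 0 0 -6" --pt "0 0 0 0 0 -6" --pt "0 0 0 0 0 -6" --pt "0 0 0 0 0 -6" --pt "0 0 0 0 0 -6"

```text
clock: 7.53
tool_pos: [0.4737, 0.2409, 0.0822]
tcp_rot: [3.137, 0.012, -1.826]
contact_force: [-9.3, 10.4, 4.2]
finger_gap: 0.159
finger_force: 26.9
```

Run:
```python
from h import *
from station import arm
s=arm.observe(); print(s["tool_pos"],s["tcp_rot"],s["q"].round(3),s["ft_torque"],s["contact_force"]);delta(s,[.474,.2372,.078],266)
```

```text
[0.47367037 0.24089737 0.08216384] [ 3.13707167  0.01243246 -1.82602259] [ 0.337  0.094 -0.2    1.273  0.013 -0.978] [ 2.2895157   1.70887048 -0.00342132] [-9.28152285 10.42301636  4.16100892]
shift mm [ 3.5 -1.3  4.1] turn [  0.19   0.73 -10.62] in final axes [ 3.7 -0.6  4.2]
```

Emit:
send_rows --pt "0 0 0 0 0 -4" --pt "0 0 0 0 0 -4" --pt "0 0 0 0 0 -2" --pt "0 0 0 0 0 -1" --pt "0 0 0 0 0 0"

```text
clock: 7.95
tool_pos: [0.473, 0.2411, 0.0822]
tcp_rot: [3.138, 0.013, -1.638]
contact_force: [-9.2, 10.7, 4.8]
finger_gap: 0.156
finger_force: 27.0
```

Run:
```python
from h import *
from station import arm
s=arm.observe(); print(s["tool_pos"],s["tcp_rot"],s["ft_torque"],s["contact_force"],s["tau"][5])
```

```text
[0.47296736 0.24105354 0.08219324] [ 3.13816328  0.01313294 -1.63795626] [ 2.27871759  1.84280791 -0.00791742] [-9.18751012 10.68898578  4.84751421] -0.09978686459362507
```

Emit:
send_rows --pt "0 0 0 0 0 -1" --pt "0 0 0 0 0 -1" --pt "0 0 0 0 0 -1" --pt "0 0 0 0 0 0"

```text
clock: 8.28
tool_pos: [0.4729, 0.2411, 0.0822]
tcp_rot: [3.139, 0.014, -1.588]
contact_force: [-9.4, 11.2, 5.0]
finger_gap: 0.155
finger_force: 35.2
```

Run:
```python
from h import *
from station import arm
s=arm.observe(); print(s["tool_pos"],s["tcp_rot"],s["ft_torque"],s["contact_force"],s["tau"][5])
```

```text
[0.47289647 0.24106298 0.08222901] [ 3.13852583  0.01367004 -1.58827013] [ 2.42539545  1.9531463  -0.74587296] [-9.36883891 11.173171    4.96729088] -0.8513095043599606
```

The moment rose to 0.75 N m, so the knob is at its stop. I'll release and rise.

Emit:
send_rows --pt "0 0 0 0 0 0" --pt "0 0 0 0 0 0" --pt "0 0 0 0 0 0" --pt "0 0 0 0 0 0" --jaw 0.0

```text
clock: 8.62
tool_pos: [0.477, 0.2362, 0.0818]
tcp_rot: [-3.136, 0.002, -1.59]
contact_force: [-0.2, 0.1, -0.1]
finger_gap: 0.499
finger_force: 0.0
```

Emit:
send_rows --pt "0 0 -15 0 0 0" --pt "0 0 -25 0 0 0" --pt "0 0 -25 0 0 0" --pt "0 0 -25 0 0 0" --pt "0 0 0 0 0 0"

```text
clock: 9.03
tool_pos: [0.4795, 0.2369, 0.1779]
tcp_rot: [-3.127, 0.006, -1.59]
contact_force: [0.7, 0.2, 1.2]
finger_gap: 0.499
finger_force: 0.0
```

Emit:
send_rows --pt "0 0 -25 0 0 0" --pt "0 0 -25 0 0 0" --pt "0 0 0 0 0 0"

```text
clock: 9.28
tool_pos: [0.4784, 0.2365, 0.2268]
tcp_rot: [-3.129, 0.006, -1.59]
contact_force: [1.4, -0.0, 0.9]
finger_gap: 0.501
finger_force: 0.0
```

Run:
```python
from h import *
from station import arm
s=arm.observe(); print(s["tool_pos"],s["tcp_rot"],s["q"].round(3))
m=arm.camera_model("wrist");w=arm.snapshot("wrist")[:,:,::-1].copy();np.savez("w3.npz",**m);cv2.imwrite("pics/w3.png",w)
sd=arm.snapshot("side")[:,:,::-1]
cv2.imwrite("pics/s3.png",sd);sc=arm.snapshot("scene")[:,:,::-1];cv2.imwrite("pics/sc3.png",sc)
o=np.hstack([cv2.resize(w,(500,375)),cv2.resize(sd[285:360,240:300],(300,375),interpolation=cv2.INTER_CUBIC)]);cv2.imwrite("pics/v3.png",o)
```

```text
[0.4783763  0.23650062 0.22675635] [-3.12866758  0.00572098 -1.59025145] [ 3.330e-01  5.100e-02  4.300e-02  1.549e+00  1.000e-03 -1.218e+00]
```

View pics/v3.png

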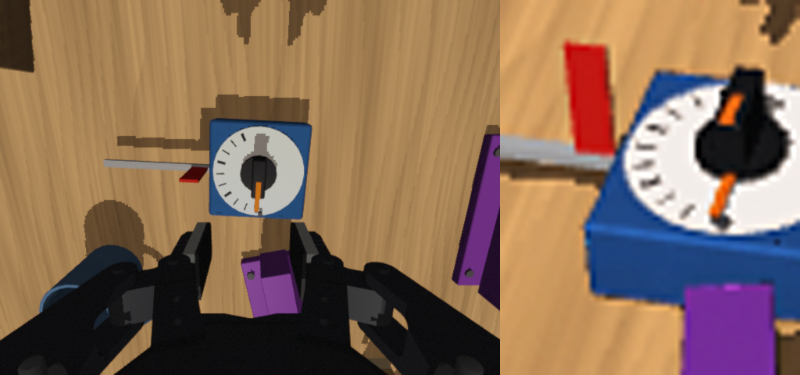

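The orange pointer now lies against the steel pin (side crop (720,215)), so the pointer is at zero. Next I move over the inner part of the board.

Emit:
send_rows --pt "0 0 0 -0.7 0.3 3" --pt "36 -7.5 0 0 0 0" --pt "36 -7.5 0 0 0 0" --pt "36 -7.5 0 0 0 0" --pt "36 -7.5 0 0 0 0"

```text
clock: 9.85
tool_pos: [0.4945, 0.089, 0.2192]
tcp_rot: [3.13, -0.003, -1.641]
contact_force: [0.6, 0.4, 0.5]
finger_gap: 0.501
finger_force: 0.0
```

Emit:
send_rows --pt "36 -7.5 0 0 0 0" --pt "36 -7.5 0 0 0 0" --pt "36 -7.5 0 0 0 0" --pt "36 -7.5 0 0 0 0" --pt "36 -7.5 0 0 0 0"

```text
clock: 10.27
tool_pos: [0.519, -0.0935, 0.2194]
tcp_rot: [3.13, -0.002, -1.642]
contact_force: [1.2, -0.1, 0.3]
finger_gap: 0.495
finger_force: 0.0
```

Emit:
send_rows --pt "36 -7.5 0 0 0 0" --pt "36 -7.5 0 0 0 0" --pt "36 -7.5 0 0 0 0" --pt "0 0 0 0 0 0" --pt "0 0 0 0 0 0" --jaw 1

```text
clock: 10.68
tool_pos: [0.5337, -0.2027, 0.2189]
tcp_rot: [3.129, -0.0, -1.646]
contact_force: [0.5, -0.2, -0.3]
finger_gap: 0.999
finger_force: 0.0
```

Run:
```python
from h import *
from station import arm
s=arm.observe(); print(s["tool_pos"],s["tcp_rot"],s["q"].round(3))
m=arm.camera_model("wrist");w=arm.snapshot("wrist")[:,:,::-1].copy();np.savez("w4.npz",**m);cv2.imwrite("pics/w4.png",w)
c=cam("w3");P=lambda u,z:onz("",u,z,c)
im=cv2.imread("pics/w3.png");h=cv2.cvtColor(im,cv2.COLOR_BGR2HSV).astype(int)
og=(h[...,0]>7)&(h[...,0]<18)&(h[...,1]>200)&(h[...,2]>150); og[:225]=0;og[280:]=0;og[:,:315]=0;og[:,345:]=0
W=np.array([P(u,.05)[:2] for u in np.argwhere(og)[:,::-1]]);vx,vy,*r=cv2.fitLine(W.astype(np.float32),cv2.DIST_L2,0,.01,.01).ravel();print("ptr yaw",np.degrees(np.arctan2(vy,vx)),r)
rd=((h[...,0]<6)|(h[...,0]>174))&(h[...,1]>150)&(h[...,2]>80); rd[:200]=0;rd[245:]=0;rd[:,:215]=0;rd[:,275:]=0
p=np.argwhere(rd)[:,::-1]
for u in range(p[:,0].min(),p[:,0].max()+1,5): v=p[p[:,0]==u,1]; print(u,v.min(),v.max(), P((u,v.max()+.5),.09).round(4),P((u,v.min()),.09).round(4))
```

```text
[ 0.53370849 -0.20272008  0.21886534] [ 3.12946361e+00 -3.37976992e-04 -1.64575692e+00] [-0.478  0.175  0.162  1.569 -0.005 -1.974]
ptr yaw 83.60472 [np.float32(0.47400516), np.float32(0.26020753)]
230 229 232 [0.5465 0.2331 0.09  ] [0.5463 0.2305 0.09  ]
235 228 232 [0.5429 0.2332 0.09  ] [0.5426 0.2298 0.09  ]
240 229 232 [0.5392 0.2333 0.09  ] [0.539  0.2306 0.09  ]
245 229 232 [0.5356 0.2333 0.09  ] [0.5354 0.2307 0.09  ]
250 229 233 [0.532  0.2341 0.09  ] [0.5317 0.2308 0.09  ]
```

View pics/w4.png

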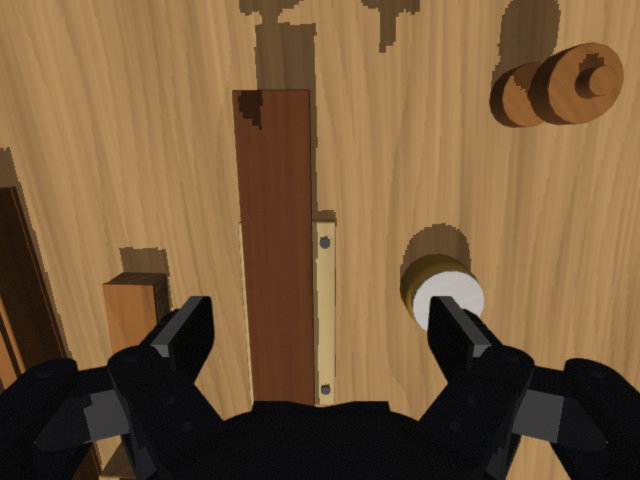

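The wrist view shows the board from its inner end, corners (233,90) and (309,90), running straight down past the foot at (325,310).

Run:
```python
from h import *
from station import arm
c=cam("w4");P=lambda u,z:onz("",u,z,c)
im=cv2.imread("pics/w4.png");h=cv2.cvtColor(im,cv2.COLOR_BGR2HSV).astype(int)
g=cv2.GaussianBlur(cv2.cvtColor(im,cv2.COLOR_BGR2GRAY),(3,3),0).astype(int)
bd=(h[...,2]<130)&(h[...,1]>140)
L=[];Rr=[]
for v in range(135,215,5):
    u=np.where(bd[v,225:330])[0]+225; L.append((u.min(),v)); d=np.diff(g[v,295:330]); Rr.append((295+np.argmax(d)+1,v))
for v in range(235,390,5):
    u=np.where(bd[v,243:300])[0]+243; L.append((u.min(),v))
    Rr.append((300+np.argmax(np.diff(g[v,300:318]))+1,v))
print(L[::8],Rr[::8]);C=[]
for e in (L,Rr):
    W=np.array([P(u,.088)[:2] for u in e]);vx,vy,x0,y0=cv2.fitLine(W.astype(np.float32),cv2.DIST_HUBER,0,.01,.01).ravel();vx,vy=np.sign(vy)*np.array([vx,vy]);print("edge yaw",np.degrees(np.arctan2(vy,vx)),x0,y0);C.append(x0+(-.24-y0)*vx/vy)
print("x at y=-.24",C,np.mean(C),"width",(C[0]-C[1]))
for u in (240,265,300): 
    v=60+np.argmin(np.diff(g[60:110,u]))+1; print("inner end",u,v,P((u,v),.088).round(4))
s=arm.observe(); delta(s,[np.mean(C),-.24,.12],266)
```

```text
[(np.int64(235), 135), (np.int64(238), 175), (np.int64(243), 235), (np.int64(245), 275), (np.int64(248), 315), (np.int64(251), 355)] [(np.int64(317), 135), (np.int64(317), 175), (np.int64(317), 235), (np.int64(317), 275), (np.int64(317), 315), (np.int64(317), 355)]
edge yaw 86.32349 0.5894092 -0.18516055
edge yaw 85.12969 0.53732467 -0.17956957
x at y=-.24 [np.float32(0.58588547), np.float32(0.5321755)] 0.5590305 width 0.053709984
inner end 240 90 [ 0.5764 -0.3048  0.088 ]
inner end 265 89 [ 0.5605 -0.3042  0.088 ]
inner end 300 89 [ 0.5383 -0.3025  0.088 ]
shift mm [ 36.7 -29.1  99.1] turn [ 0.67 -0.01 -0.18] in final axes [ 36.8 -27.9  99.4]
```

Emit:
send_rows --pt "10 -7.5 10 0.7 0 -0.2" --pt "10 -7.5 20 0 0 0" --pt "10 -7.5 20 0 0 0" --pt "10 -7.5 20 0 0 0" --pt "0 0 15 0 0 0"

```text
clock: 11.15
tool_pos: [0.5623, -0.2425, 0.134]
tcp_rot: [-3.139, -0.002, -1.637]
contact_force: [-0.4, -0.6, 0.1]
finger_gap: 1.0
finger_force: 0.0
```

Emit:
send_rows --pt "0 0 0 0 0 0" --pt "0 0 0 0 0 0"

```text
clock: 11.32
tool_pos: [0.5611, -0.241, 0.135]
tcp_rot: [-3.141, 0.0, -1.637]
contact_force: [0.3, 0.2, 0.3]
finger_gap: 0.998
finger_force: 0.0
```

Run:
```python
from h import *
from station import arm
c=cam("w4");print("foot inner",onz("",(325,221),.014,c).round(4),"foot outer w0",onz("",(340,206),.014,cam("w0")).round(4))
s=arm.observe(); print(s["tool_pos"],s["tcp_rot"]);delta(s,[.561,-.243,.081],266)
m=arm.camera_model("wrist");im=arm.snapshot("wrist")[:,:,::-1].copy();cv2.imwrite("pics/w5.png",im);np.savez("w5.npz",**m)
c=cam("w5");h=cv2.cvtColor(im,cv2.COLOR_BGR2HSV).astype(int)
bd=(h[...,2]<130)&(h[...,1]>140)
for v in range(150,330,30):
    u=np.where(bd[v,150:480])[0]+150; print(v,u.min(),u.max(),onz("",(u.min(),v),.088,c).round(4),onz("",(u.max()+1,v),.088,c).round(4))
```

```text
foot inner [ 0.5279 -0.1985  0.014 ] foot outer w0 [0.5442 0.0027 0.014 ]
[ 0.56108904 -0.241004    0.13504576] [-3.14137987e+00  1.58091078e-04 -1.63662675e+00]
shift mm [ 2. -0. 54.] turn [-0.01  0.01  0.23] in final axes [ 2.  -0.1 54. ]
150 278 368 [ 0.5762 -0.3059  0.088 ] [ 0.5362 -0.3032  0.088 ]
180 266 375 [ 0.5829 -0.2932  0.088 ] [ 0.5334 -0.2899  0.088 ]
210 267 373 [ 0.5839 -0.2795  0.088 ] [ 0.5347 -0.2762  0.088 ]
240 269 372 [ 0.5845 -0.2651  0.088 ] [ 0.5356 -0.2619  0.088 ]
270 270 371 [ 0.5856 -0.2501  0.088 ] [ 0.5364 -0.2468  0.088 ]
300 271 436 [ 0.5867 -0.2344  0.088 ] [ 0.5048 -0.2289  0.088 ]
```

The board's measured centre line passes under the TCP, so I descend straight and grip.

Emit:
send_rows --pt "1 0 15 0 0 0" --pt "1 0 15 0 0 0" --pt "0 0 15 0 0 0" --pt "0 0 8 0 0 0" --pt "0 0 0 0 0 0"

```text
clock: 11.78
tool_pos: [0.5616, -0.2443, 0.0829]
tcp_rot: [-3.139, -0.001, -1.638]
contact_force: [0.1, 0.7, 0.3]
finger_gap: 1.0
finger_force: 0.0
```

Emit:
send_rows --pt "0 0 0 0 0 0" --pt "0 0 0 0 0 0" --pt "0 0 0 0 0 0" --pt "0 0 0 0 0 0" --pt "0 0 0 0 0 0" --jaw -1 --squeeze 30

```text
clock: 12.2
tool_pos: [0.5632, -0.2459, 0.0858]
tcp_rot: [-3.135, -0.003, -1.638]
contact_force: [-0.8, 0.3, 5.1]
finger_gap: 0.576
finger_force: 32.4
```

Run:
```python
from h import *
from station import arm
s=arm.observe(); print(s["tool_pos"],s["tcp_rot"],s["contact_force"],s["ft_torque"],s["finger_gap"]);delta(s,[.561,-.243,.081],266)
```

```text
[ 0.56324655 -0.24585249  0.08577358] [-3.13477109 -0.00334235 -1.63835077] [-0.82457112  0.34012904  5.11276635] [0.09213154 0.24985772 0.02842571] 0.5761397902657114
shift mm [-2.7  2.5  4.7] turn [-0.39 -0.19  0.13] in final axes [-2.7  2.4  4.8]
```

The board is held at a 49 mm gap, pressing down about 5 N. I'll ease that slightly and start sliding in small steps.

Emit:
send_rows --pt "0 0 -0.7 0 0 0" --pt "-3 0 0 0 0 0" --pt "-5 0 0 0 0 0" --pt "-5 0 0 0 0 0" --pt "0 0 0 0 0 0"

```text
clock: 12.62
tool_pos: [0.564, -0.2333, 0.0858]
tcp_rot: [-3.135, -0.005, -1.639]
contact_force: [0.0, -4.1, 5.3]
finger_gap: 0.582
finger_force: 32.5
```

Run:
```python
from h import *
from station import arm
s=arm.observe(); print(s["tool_pos"],s["tcp_rot"],s["contact_force"],s["ft_torque"],s["finger_gap"],s["dq"].round(3))
```

```text
[ 0.56400034 -0.23327095  0.08584373] [-3.13517191 -0.00514194 -1.63869475] [ 0.03602421 -4.06784023  5.30202437] [-0.63329508  0.18647216 -0.01405301] 0.5823861642278136 [-0.006  0.003  0.003  0.004  0.007 -0.005]
```

Emit:
send_rows --pt "-8 0 0 0 0 0" --pt "-12 0 0 0 0 0" --pt "-14 0 0 0 0 0" --pt "-14 0 0 0 0 0" --pt "-12 0 0 0 0 0"

```text
clock: 13.03
tool_pos: [0.568, -0.1738, 0.0858]
tcp_rot: [-3.135, -0.006, -1.639]
contact_force: [-0.2, -7.5, 4.3]
finger_gap: 0.584
finger_force: 32.7
```

Run:
```python
from h import *
from station import arm
s=arm.observe(); print(s["tool_pos"],s["tcp_rot"],s["contact_force"],s["ft_torque"],s["finger_gap"])
u=np.array([.0698,.9976]); d=s["tool_pos"][:2]-[.5632,-.2459]; print("along",d@u,"across",d@[u[1],-u[0]])
```

```text
[ 0.5680267  -0.17384373  0.08582135] [-3.1350758  -0.00649717 -1.63940197] [-0.17501365 -7.50668817  4.31650858] [-1.07579061  0.19244654  0.04415595] 0.5841275446904688
along 0.07222023427690002 across -0.00021441615950073135
```

Emit:
send_rows --pt "-12 0 0 0 0 0" --pt "-12 0 0 0 0 0" --pt "-12 0 0 0 0 0" --pt "-12 0 0 0 0 0" --pt "-12 0 0 0 0 0"

```text
clock: 13.45
tool_pos: [0.5721, -0.1143, 0.0858]
tcp_rot: [-3.135, -0.007, -1.64]
contact_force: [-0.8, -6.1, 5.7]
finger_gap: 0.576
finger_force: 32.8
```

Emit:
send_rows --pt "-10 0 0 0 0 0" --pt "-6 0 0 0 0 0" --pt "0 0 0 0 0 0" --pt "0 0 0 0 0 0"

```text
clock: 13.78
tool_pos: [0.5733, -0.0968, 0.0858]
tcp_rot: [-3.135, -0.003, -1.638]
contact_force: [0.2, -2.1, 7.2]
finger_gap: 0.575
finger_force: 32.8
```

```bash
cat > meas.py <<'E'
from h import *
from station import arm
import sys
s=arm.observe(); print(s["tool_pos"],s["tcp_rot"],s["contact_force"],s["ft_torque"],s["finger_gap"])
u=np.array([.0698,.9976]); d=s["tool_pos"][:2]-[.5632,-.2459]; print("along",d@u,"across",d@[u[1],-u[0]])
a=arm.snapshot("side")[:,:,::-1].copy();b=arm.snapshot("scene")[:,:,::-1].copy()
cv2.imwrite(f"pics/side_{sys.argv[1]}.png",a);cv2.imwrite(f"pics/scene_{sys.argv[1]}.png",b)
o=np.hstack([cv2.resize(a[200:340,215:315],(400,560),interpolation=cv2.INTER_CUBIC),cv2.resize(b[180:320,325:425],(400,560),interpolation=cv2.INTER_CUBIC)]);cv2.imwrite(f"pics/v_{sys.argv[1]}.png",o)
E
python3 meas.py m1
```

```text
[ 0.57327334 -0.09677667  0.08579295] [-3.13494278 -0.00337503 -1.6379431 ] [ 0.163365   -2.13755181  7.15859601] [-0.35103867  0.20814974  0.07946816] 0.5752987820390549
along 0.1494685534055333 across -0.0003596448821483213
```

View pics/v_m1.png

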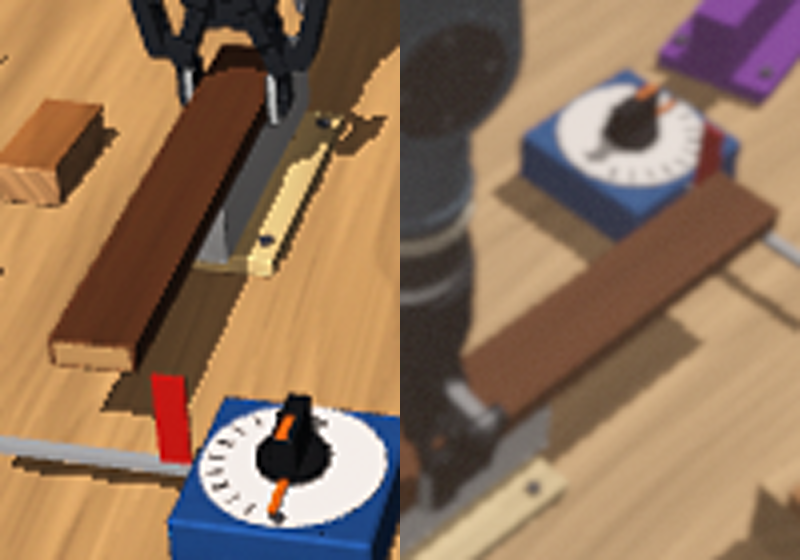

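The board is straight, with its pale end at side crop (52–134, 345) and the red blade's top at (151–186, 375). The end is still short of the mark. I'll measure that gap with sub-pixel edges in the same camera.

```bash
cat > rel.py <<'E'
from h import *
import sys
u=np.array([.0698,.9976])
im=cv2.imread(sys.argv[1]).astype(float); x0,x1,y0,y1=map(int,sys.argv[2:6])
def edge(col,a,b,ch):
    g=np.diff(cv2.GaussianBlur(im[a:b,col:col+1,:],(1,3),0)[...,ch].ravel()); i=np.argmax(np.abs(g)); 
    if 0<i<len(g)-1:
        p,q,r=np.abs(g[i-1:i+2]); i=i+.5*(p-r)/(p-2*q+r)
    return a+i+1-.5
E=[]
for c in range(x0,x1):
    v=edge(c,y0,y1,1); E.append(onz("side",(c,v),.088)[:2]); 
E=np.array(E);print("end u",np.median(E@u).round(4),(E@u).round(4),"x",E[:,0].min(),E[:,0].max())
for c in range(254,261):
    v=edge(c,288,299,1); w=onz("side",(c,v),.09)[:2]; print("blade",c,round(v,2),(w@u).round(4),end="; ")
print(); print(im[289:299,257].astype(int).tolist())
E
python3 rel.py pics/side_m1.png 231 247 280 290
```

```text
end u 0.2459 [0.2463 0.2457 0.2462 0.2456 0.2452 0.2461 0.2459 0.2468 0.2464 0.2462
 0.2459 0.2455 0.2459 0.2452 0.2448 0.2457] x 0.5682027171345247 0.6023802971069594
blade 254 293.27 0.2677; blade 255 293.28 0.2674; blade 256 293.48 0.2677; blade 257 293.49 0.2673; blade 258 293.58 0.2672; blade 259 293.65 0.2671; blade 260 293.61 0.2666; 
[[39, 64, 89], [39, 65, 89], [41, 65, 91], [42, 67, 88], [40, 63, 114], [19, 24, 212], [17, 21, 197], [18, 23, 195], [19, 24, 197], [19, 24, 196]]
```

Emit:
send_rows --pt "-8 0 0 0 0 0" --pt "-8 0 0 0 0 0" --pt "-5 0 0 0 0 0" --pt "-2 0 0 0 0 0" --pt "0 0 0 0 0 0"

```text
clock: 14.3
tool_pos: [0.5748, -0.075, 0.0858]
tcp_rot: [-3.135, -0.006, -1.639]
contact_force: [-0.2, -4.7, 7.4]
finger_gap: 0.581
finger_force: 32.8
```

```bash
python3 meas.py m2; for r in "291 300"; do python3 rel.py pics/side_m2.png 227 244 $r; done
python3 - <<'E'
import cv2
im=cv2.imread("pics/side_m2.png")
for c in (230,240): print(c,im[288:306,c].tolist())
E
```

```text
[ 0.5748129  -0.07501961  0.08580438] [-3.13486645 -0.00593805 -1.63872149] [-0.1594505  -4.73377222  7.3806867 ] [-0.86942015  0.22943362  0.0830837 ] 0.5806790065798607
along 0.17128086087994668 across -0.0003424216433641311
end u 0.2689 [0.2905 0.2901 0.2689 0.2685 0.2703 0.2698 0.2693 0.2695 0.2693 0.2691
 0.2688 0.2683 0.2679 0.2675 0.2677 0.2671 0.2668] x 0.569192561611668 0.6001330444926476
blade 254 293.29 0.2678; blade 255 293.28 0.2674; blade 256 293.49 0.2677; blade 257 293.46 0.2672; blade 258 293.54 0.2671; blade 259 293.66 0.2671; blade 260 293.65 0.2667; 
[[40, 65, 90], [40, 65, 90], [42, 66, 92], [42, 67, 88], [39, 63, 114], [18, 24, 212], [19, 23, 198], [18, 24, 196], [19, 24, 196], [19, 24, 196]]
230 [[29, 50, 95], [29, 51, 94], [28, 51, 94], [46, 80, 132], [97, 159, 211], [88, 143, 192], [88, 143, 192], [89, 145, 195], [80, 135, 184], [58, 96, 145], [90, 145, 194], [89, 143, 194], [89, 143, 194], [89, 146, 194], [89, 145, 195], [91, 145, 197], [92, 148, 198], [92, 147, 197]]
240 [[27, 48, 89], [28, 46, 86], [27, 46, 85], [26, 45, 84], [45, 78, 128], [100, 162, 214], [90, 147, 198], [89, 147, 197], [89, 146, 198], [84, 135, 185], [62, 102, 151], [104, 167, 220], [94, 154, 205], [86, 142, 193], [31, 50, 69], [34, 54, 76], [36, 58, 82], [38, 62, 85]]
```

View pics/v_m2.png

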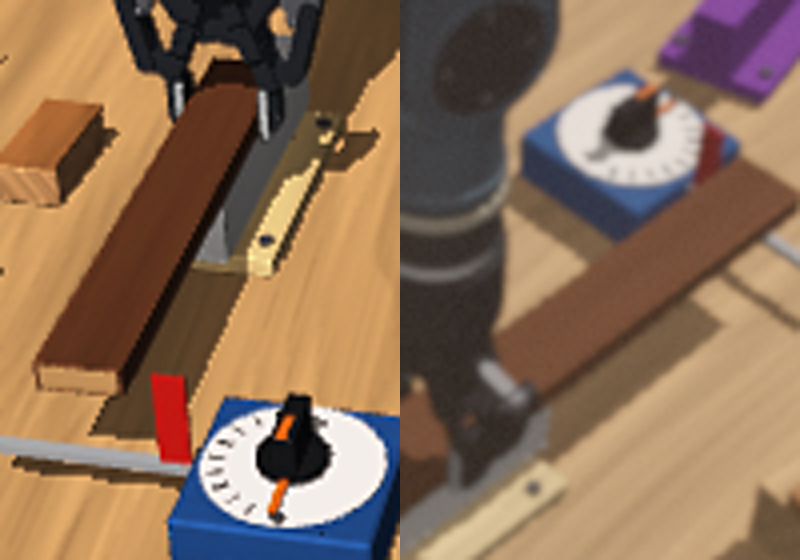

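The board's end is now level with the blade in the pictures. I'll check its direction and the remaining offset.

Run:
```python
from h import *
u=np.array([.0698,.9976])
def sub(row,a,b,im,sgn):
    g=np.diff(im[row,a:b,2])*sgn; i=int(np.argmax(g)); p,q,r=g[max(i-1,0)],g[i],g[min(i+1,len(g)-1)]; return a+i+.5+(0.5*(p-r)/(p-2*q+r) if p-2*q+r else 0)
for nm in ("m1","m2"):
    im=cv2.imread(f"pics/side_{nm}.png").astype(float)
    # board left top edge: bench bright -> board dark
    pts=[];g0=(225+  (35)/4,)
    for v in range(240,284,2):
        l=np.interp(v,[225,286],[262,228] if nm=="m1" else [261,226]); c=sub(v,int(l)-8,int(l)+8,im,-1); pts.append(onz("side",(c,v),.088)[:2])
    p=np.array(pts,np.float32);vx,vy,x,y=cv2.fitLine(p,cv2.DIST_HUBER,0,.01,.001).ravel();print(nm,"left edge yaw",np.degrees(np.arctan2(vy,vx))%180,x,y)
    # pale end row: lower edge z=.07 & upper .088
    X=[];Y=[]
    for c in range(231,243):
        a=280 if nm=="m1" else 286; g=np.diff(im[a:a+12,c,1]); i=int(np.argmax(g)); q=g[i-1:i+2]; X.append(c);Y.append(a+i+.5+.5*(q[0]-q[2])/(q[0]-2*q[1]+q[2]))
    k=np.polyfit(X,Y,1); e=[onz("side",(c,np.polyval(k,c)),.088)[:2] for c in (231,237,243)]; print("end line",[ (w@u).round(4) for w in e],np.array(e).round(4).tolist(), np.degrees(np.arctan2(*(e[2]-e[0])[::-1])))
    # feeler
    P=[]
    for c in range(216,228):
        g=np.diff(im[300:325,c,0]);i=int(np.argmax(g));P.append((c,300+i+.5))
    k=np.polyfit(*np.array(P).T,1);w=[onz("side",(c,np.polyval(k,c)),.033)[:2] for c in (216,228)];print("feeler",np.degrees(np.arctan2(*(w[0]-w[1])[::-1])),[(q@u).round(4) for q in w])
    # scene: board end & blade
```

```text
m1 left edge yaw 87.05243 0.60847306 0.10513777
end line [np.float64(0.2462), np.float64(0.2463), np.float64(0.2464)] [[0.6024, 0.2047], [0.5886, 0.2057], [0.5748, 0.2068]] 175.60627899416096
feeler -11.135985286667928 [np.float64(0.2719), np.float64(0.2756)]
m2 left edge yaw 87.024704 0.6087142 0.095377035
end line [np.float64(0.2679), np.float64(0.2678), np.float64(0.2676)] [[0.5959, 0.2269], [0.5824, 0.2277], [0.569, 0.2285]] 176.6364369472893
feeler -11.135985286667928 [np.float64(0.2719), np.float64(0.2756)]
```

The board is straight, with its end line perpendicular to the rail within about 1°. It's about 1.2 mm short of the mark, so one small final nudge.

Emit:
send_rows --pt "-1.3 0 0 0 0 0" --pt "0 0 0 0 0 0" --pt "0 0 0 0 0 0" --pt "0 0 0 0 0 0" --pt "0 0 0 0 0 0"

```text
clock: 14.82
tool_pos: [0.5749, -0.0743, 0.0858]
tcp_rot: [-3.135, -0.006, -1.639]
contact_force: [-1.5, -5.6, 7.7]
finger_gap: 0.574
finger_force: 32.8
```

```bash
python3 meas.py m3
python3 - <<'E'
from h import *
u=np.array([.0698,.9976]);im=cv2.imread("pics/side_m3.png").astype(float);X=[];Y=[]
for c in range(231,243):
    a=286;g=np.diff(im[a:a+12,c,1]);i=int(np.argmax(g));q=g[i-1:i+2];X.append(c);Y.append(a+i+.5+.5*(q[0]-q[2])/(q[0]-2*q[1]+q[2]))
k=np.polyfit(X,Y,1);print([(onz("side",(c,np.polyval(k,c)),.088)[:2]@u).round(4) for c in (231,237,243)])
E
```

```text
[ 0.57486922 -0.07434648  0.08581292] [-3.13487367 -0.00637466 -1.63934854] [-1.45505267 -5.58184595  7.71292869] [-1.03123509  0.23542179  0.07001993] 0.5741104019177357
along 0.17195630036463186 across -0.00033322305841423445
[np.float64(0.2688), np.float64(0.2685), np.float64(0.2682)]
```

```bash
python3 -c "
from station import arm
print(arm.finish_job())"
```

```text
the job is handed in; nothing more can be done
None
```

I turned the peak pointer back to its zero stop, then slid the board out until its outer end measured within about 1 mm of the red mark; I handed the job in at about 15 s with the board lying straight, pressed onto the rail and still gripped on its inner part.

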